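# Make up two barbecue plates

### The job

Make up two barbecue plates from the stock on the baking sheet. The foil tray gets the seeded pork slider in its large compartment, and the red-lidded sauce cup and the corn muffin in its two small compartments, one in each, whichever way round; the blue plastic tray gets the garden slider with the lettuce in its large compartment and the yellow-lidded cup in either small one. Set each thing down upright and flat on the floor of its compartment, without dropping it, let go of everything, and leave the green-lidded cup, the orange drinks can and the yellow squeeze bottle standing where they are.

Things in the scene. Friction and masses are not known exactly. Their poses are not given: they have to be found in the camera images.
- pork_slider_mid (a point): Small round sandwich with a golden bun top sprinkled with pale sesame seeds and dark meat inside; 60 mm across, 52 mm high, straight sides up to 37 mm, domed above, about 0.09 kg. Upright among other stock on a fixed baking sheet (rim 25 mm high, floor 4 mm above the table). This point: its centre, 26 mm above its underside; z is up.
- garden_slider_mid (a point): Small round sandwich with a plain dark-brown bun top and a frill of green lettuce showing all round; 60 mm across (the frill sticks out 5 mm more and gives way), 52 mm high, straight sides up to 37 mm, domed above, about 0.09 kg. Upright among other stock on a fixed baking sheet (rim 25 mm high, floor 4 mm above the table). This point: its centre, 26 mm above its underside; z is up.
- red_cup_mid (a point): Closed sauce cup, off-white with a red lid; 45 mm across, 44 mm high, about 0.05 kg. Upright among other stock on a fixed baking sheet (rim 25 mm high, floor 4 mm above the table). This point: its centre, 22 mm above its underside; z is up.
- yellow_cup_mid (a point): Closed sauce cup, off-white with a yellow lid; 45 mm across, 44 mm high, about 0.05 kg. Upright among other stock on a fixed baking sheet (rim 25 mm high, floor 4 mm above the table). This point: its centre, 22 mm above its underside; z is up.
- corn_muffin_mid (a point): Corn muffin with a yellow top in a pleated cream paper case; 52 mm across, 47 mm high, about 0.07 kg. Upright among other stock on a fixed baking sheet (rim 25 mm high, floor 4 mm above the table). This point: its centre, 23.5 mm above its underside; z is up.
- green_cup_mid (a point): Closed sauce cup, off-white with a green lid, 45 mm across, 44 mm high, among the stock; belongs to neither plate, leave it. This point: its centre, 22 mm above its underside; z is up.
- foil_tray: Shiny aluminium-foil meal tray, 230 (own x) x 190 mm (own y), walls 18 mm high, floor 4 mm thick, fixed. Origin: centre of its underside; z up. Ridges 8 mm wide, 12 mm above the table, part three compartments (inside sizes): large 214 x 90 mm, centre at x 0, y -42 mm; two small, each 103 (x) x 76 mm (y), centres at x +55.5 and -55.5, y +49 mm.
- blue_tray: Blue plastic meal tray, 230 (own x) x 190 mm (own y), walls 18 mm high, floor 4 mm thick, fixed. Origin: centre of its underside; z up. Ridges 8 mm wide, 12 mm above the table, part three compartments (inside sizes): large 214 x 90 mm, centre at x 0, y -42 mm; two small, each 103 (x) x 76 mm (y), centres at x +55.5 and -55.5, y +49 mm.
- drink_can_mid (a point): Orange drinks can with a silver band, 66 mm across, 122 mm high, standing on the table beyond one tray; leave it. This point: its centre, 61 mm above its underside.
- squeeze_bottle_mid (a point): Yellow squeeze bottle with a pointed nozzle, 60 mm across, 192 mm high, standing on the table beyond the other tray; leave it. This point: its centre, 96 mm above its underside.

How it is judged:
By the outcome, as a careful person would: the job done as asked, in the order asked, and still so for the second after the job is handed in, with the robot touching nothing.
It also fails if it takes over 128 s, if anything falls off the work surface, if the arm or the gripper's body presses on something with over 40 N, if the wrist force passes 120 N, or if a joint passes its speed limit or range.

### The arm

A 6-joint arm with a two-finger parallel gripper is mounted at the origin on the work surface. World frame = base frame: x ahead of the robot, y to its left, z up, the work surface at z = 0. Lengths are in mm, angles in rad, forces in N, time in s.
With the tool pointing down it reaches from about 400 to 925 mm from the base axis. Payload 3.4 kg.
Tool frame: the origin (TCP) lies at the very end of the fingers, on their centre line; the grasp point (between the pads) lies 19 mm behind it; z points along the fingers, y is the line along which they close (so a half turn about z gives the same grasp; the last joint's range is limited). The gripper opens to 85 mm and grips with 20 to 120 N. Pads are 22 mm wide; open, the fingers measure 114 mm over their backs; the gripper's body (76 mm by 85 mm) begins 54 mm behind the grasp point. The pads swing forward as they close: fully open they stand 13 mm farther back than shut.
Start: joints at [1.089, 0.307, 1.506, -0, 1.328, -0.073], TCP at [228.59, 527.615, 231.305] pointing down, gripper open.
Joint ranges: [-3.12, 3.12], [-1.05, 2.28], [0.14, 2.33], [-1.42, 4.57], [0.1, 2.73], [-2.68, 2.68]. Speed limits (rad/s): [2.57, 2.57, 3.14, 3.14, 3.14, 3.14].

### API

Orientations are given as [roll, pitch, yaw] about the fixed x, y, z axes, in that order (R = Rz(yaw) Ry(pitch) Rx(roll)).
In Python, from rig import * gives the robot as it stands. The module is installed in compiled form; this text tells all that it offers.
- The arm moves only by the tool jog_arm, never from a script. Its argument "deltas" is one flat list of numbers, 7 for each row, row after row: the turn, a rotation vector about the tool's x, y, z in rad, then the shift along the tool's x, y, z in cm, then the closure, from -1 (fully open) to 1 (shut). In form: [rx, ry, rz, x, y, z, grip, rx, ry, rz, x, y, z, grip, ...]. A call has 1 to 8 rows; each row shifts and turns the commanded pose from where the row before left it, along the tool's axes as they then stand; what a row does not reach is not made up. A row lasts 1/10 s, in which the tool goes at most 50 mm and 8.59 degrees, less where a joint would pass 70% of its speed; a pose out of reach is approached as far as the arm can. A call with a gripper value outside its range is refused whole. The fingers move at their own pace and stop on an object; the grip force is fixed at half the most. Time passes only in rows, so rows that do not move let the fingers close. It gives the time, the measured TCP pose, the force, the opening and the grip force at its end, in the units of the state.
- get_state(): the state, without advancing time (a new reading comes with each control period).
- snapshot(name): name is "scene" or "top" or "wrist"; returns (picture, depth): 384x512x3 uint8, red, green, blue; 384x512 float32, mm along the optical axis (not along the pixel's ray), 0 where there is no reading.
- camera_params(name): a dict with "mtx" (3x3 intrinsics, pixels), "distortion" ([k1, k2, p1, p2, k3] as OpenCV has them; the pictures are not rectified), "world_from_camera" (4x4, takes a point from camera to world coordinates). Camera axes: x right, y up, looking along -z (the intrinsics and any distortion apply to the point x, -y, -z); pixel columns grow to the right and rows downward; lengths in mm; the calibration is good to about 2 mm. A picture is of the moment at which its call begins: read the wrist's pose just before it. camera_params takes no time and is no camera call; for the wrist camera it gives the pose at the moment of the call.
- close_job(): hands the job in; it is judged then, once.
The state is a dict: "time_s": time; "q": joint angles; "joint_vel": joint speeds; "joint_efforts": joint torques, N m; "eef_pos": TCP position; "ee_rot": TCP orientation; "force": force on the tool from outside, world axes, zero at the start; "torque": the same for the moment, N m; "grip_width": finger opening in mm; "gripper_force": force on a finger pad.
Only numpy, scipy, OpenCV 4.12 (cv2) and the standard library are available. Lean on these libraries where they do the work, as an engineer would, in place of code of your own. Each camera call takes 0.05 s, during which the arm holds its last target. There are 200 camera calls.

## Working session

There is one attempt and no reset: what is moved stays moved. The work goes in short steps, Python scripts to look and compute and a tool call to move; the robot and the scene stay as the last step left them, time stands still between calls to the robot, and variables do not carry over. Pictures are saved under pics/ and viewed, at most 14 in all, crops included, and the job is handed in when it is done.

Besides the shell and the picture viewer there is one more tool, called after ">>>" as name(argument=value, ...) on one line, values as JSON. jog_arm: Moves the arm, as the interface text tells. Its arguments: {"type":"object","properties":{"deltas":{"type":"array"}},"required":["deltas"]}

```bash
mkdir -p pics
python3 - <<'E'
from rig import *
import cv2,numpy as np
s=get_state();print(s)
for n in("top","scene"):
    p,d=snapshot(n);cv2.imwrite(f"pics/{n}1.png",cv2.resize(p[:,:,::-1],(800,600),interpolation=cv2.INTER_CUBIC));np.savez(f"{n}1.npz",p=p,d=d)
    c=camera_params(n);print(n,c)
E
```

```text
{'time_s': 0.0, 'q': array([ 1.08850594e+00,  3.07561303e-01,  1.50764331e+00, -1.87638535e-05,
        1.32839155e+00, -7.34841085e-02]), 'joint_vel': array([-0.0015914 ,  0.00018857, -0.00037792,  0.00033538, -0.00049397,
       -0.00116238]), 'joint_efforts': array([ 2.13001417e-04, -4.57554030e+01, -2.51911408e+01, -8.01573651e-05,
        1.34021961e-02, -5.73358577e-06]), 'eef_pos': array([228.2753127 , 527.00580977, 230.39907581]), 'ee_rot': array([-3.13959322e+00, -1.28936268e-04,  2.73279077e+00]), 'force': array([ 0.36087192, -0.73333116, -0.24024848]), 'torque': array([-0.02384733,  0.00617298,  0.0380806 ]), 'gripper_force': 0.0, 'grip_width': 85.75637320760025}
top {'mtx': array([[418.67346312,   0.        , 251.48038174],
       [  0.        , 418.67346312, 194.92661718],
       [  0.        ,   0.        ,   1.        ]]), 'distortion': array([-0.06275113,  0.        ,  0.        ,  0.        ,  0.        ]), 'world_from_camera': array([[-2.64794594e-02,  9.97966739e-01, -5.79760783e-02,
         4.94916286e+02],
       [-9.99566335e-01, -2.56852441e-02,  1.44017484e-02,
        -5.35131377e+00],
       [ 1.28833362e-02,  5.83322866e-02,  9.98214087e-01,
         1.17964475e+03],
       [ 0.00000000e+00,  0.00000000e+00,  0.00000000e+00,
         1.00000000e+00]])}
scene {'mtx': array([[428.10834633,   0.        , 262.13332979],
       [  0.        , 428.10834633, 184.93363701],
       [  0.        ,   0.        ,   1.        ]]), 'distortion': array([-0.12429424,  0.        ,  0.        ,  0.        ,  0.        ]), 'world_from_camera': array([[ 3.55091681e-01, -6.51439190e-01,  6.70475114e-01,
         1.27162350e+03],
       [ 9.34807825e-01,  2.42337751e-01, -2.59628091e-01,
        -2.78216304e+02],
       [ 6.65048261e-03,  7.18957159e-01,  6.95022572e-01,
         8.13597320e+02],
       [ 0.00000000e+00,  0.00000000e+00,  0.00000000e+00,
         1.00000000e+00]])}
```

View pics/top1.png

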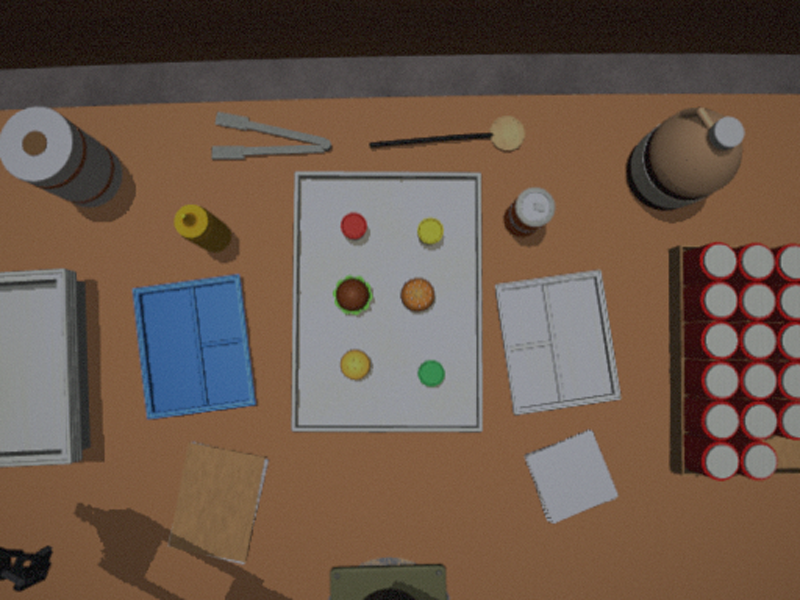

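View pics/scene1.png

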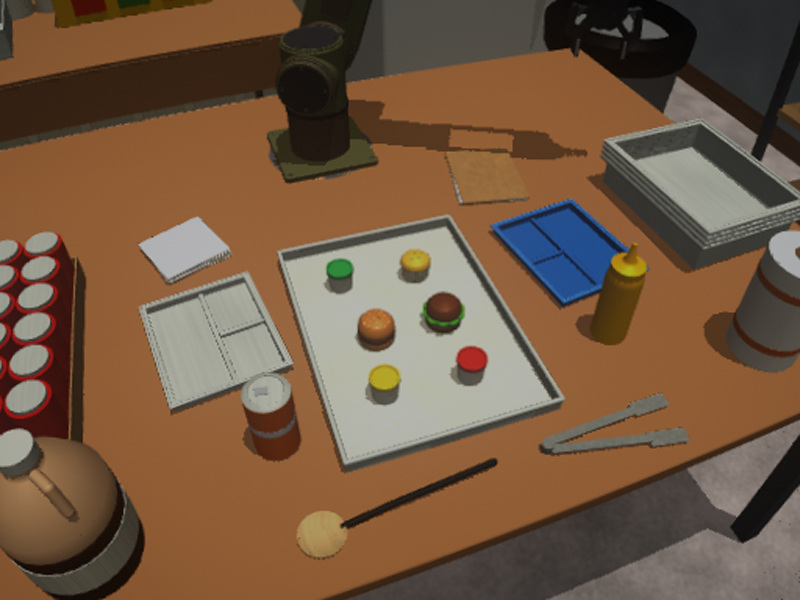

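The top view (800 px) shows the red cup at (354,226), yellow cup (430,231), garden slider (353,295), pork slider (417,295), muffin (355,365) and green cup (431,373). The blue tray is on the left with its large compartment on the left. The foil tray is on the right with its large compartment on the right. The can is at about (530,210) and the bottle at about (200,225).

```bash
cat > h.py <<'E'
from rig import *
import cv2,numpy as np
from scipy import ndimage
def rays(n,uv,c=None):
    c=c or camera_params(n);uv=np.asarray(uv,float).reshape(-1,1,2)
    k=cv2.undistortPoints(uv,c["mtx"],c["distortion"]).reshape(-1,2)
    T=c["world_from_camera"];d=np.c_[k[:,0],-k[:,1],-np.ones(len(k))]@T[:3,:3].T
    return T[:3,3],d
def cloud(n,d,c=None):
    v,u=np.mgrid[:384,:512];o,r=rays(n,np.c_[u.ravel(),v.ravel()],c)
    return (o+r*d.reshape(-1,1)).reshape(384,512,3)
def onplane(n,uv,z,c=None):
    o,r=rays(n,uv,c);return o+r*((z-o[2])/r[:,2])[:,None]
E
python3 - <<'E'
from h import *
for n in("top","scene"):
    f=np.load(n+"1.npz");P=cloud(n,f["d"]);P[f["d"]==0]=0
    x,y,z=P[...,0],P[...,1],P[...,2]
    print(n,"table z",np.median(z[(z>-15)&(z<15)]))
    m=(z>22)&(x>350)&(x<800)&(abs(y)<360)&(z<220)
    l,k=ndimage.label(m)
    for i in range(1,k+1):
        q=P[l==i]
        if len(q)<40:continue
        zt=np.percentile(q[:,2],95);t=q[q[:,2]>zt-12]
        (c,r)=cv2.minEnclosingCircle(t[:,:2].astype(np.float32))
        print(len(q),"zt%.0f"%zt,"circ",np.round(c),round(r),"mean",t[:,:2].mean(0).round(),"px",np.argwhere(l==i).mean(0)[::-1].round())
foil=np.array([[497,285],[600,272],[619,397],[515,412]])*.64
blue=np.array([[135,289],[240,277],[255,404],[149,417]])*.64
for a,t in(("foil",foil),("blue",blue)):
    q=onplane("top",t,18)[:,:2];print(a,q.round(),q.mean(0).round(),np.linalg.norm(q-np.roll(q,-1,0),axis=1).round())
f=np.load("top1.npz")["p"]
hs=cv2.cvtColor(f,cv2.COLOR_RGB2HSV);b=(hs[...,0]>100)&(hs[...,0]<125)&(hs[...,1]>120)
l,k=ndimage.label(b);i=np.argmax(np.bincount(l.ravel())[1:])+1
v,u=np.where(l==i);w=onplane("top",np.c_[u,v],15)[:,:2].astype(np.float32);print("blue rect",cv2.minAreaRect(w))
a=f[150:300,300:410][:,:,::-1]; cv2.imwrite("pics/foil.png",cv2.resize(a,None,fx=5,fy=4,interpolation=cv2.INTER_CUBIC)[:600])
E
```

```text
top table z 0.0
41 zt31 circ [799.  71.] 34 mean [798.  68.] px [217. 112.]
413 zt29 circ [684. -73.] 156 mean [ 733. -130.] px [289. 133.]
484 zt30 circ [575. 128.] 226 mean [563. 151.] px [189. 196.]
705 zt122 circ [ 713. -260.] 33 mean [ 712. -258.] px [339. 135.]
723 zt169 circ [696. 300.] 19 mean [695. 297.] px [128. 145.]
220 zt49 circ [702.  44.] 23 mean [702.  44.] px [226. 144.]
226 zt49 circ [691. -90.] 23 mean [690. -90.] px [275. 147.]
481 zt55 circ [582.  50.] 28 mean [582.  50.] px [225. 188.]
375 zt56 circ [580. -65.] 28 mean [580. -65.] px [267. 188.]
230 zt30 circ [ 457. -173.] 106 mean [ 457. -172.] px [307. 232.]
305 zt51 circ [461.  48.] 26 mean [461.  47.] px [227. 233.]
239 zt50 circ [442. -84.] 23 mean [442. -84.] px [276. 238.]
scene table z 2.569739394510748
507 zt32 circ [575. 146.] 225 mean [593. 147.] px [322. 195.]
1278 zt163 circ [699. 295.] 27 mean [704. 291.] px [396. 188.]
288 zt54 circ [464.  44.] 26 mean [466.  43.] px [266. 168.]
620 zt32 circ [ 577. -119.] 231 mean [ 650. -168.] px [211. 245.]
271 zt52 circ [441. -87.] 26 mean [444. -86.] px [217. 174.]
472 zt59 circ [585.  47.] 29 mean [589.  45.] px [284. 198.]
472 zt59 circ [583. -67.] 28 mean [586. -69.] px [241. 209.]
340 zt51 circ [703.  43.] 25 mean [704.  42.] px [301. 231.]
380 zt51 circ [691. -92.] 24 mean [693. -92.] px [246. 243.]
1475 zt124 circ [ 715. -263.] 35 mean [ 720. -263.] px [173. 264.]
foil [[ 593. -209.]
 [ 612. -397.]
 [ 386. -422.]
 [ 366. -233.]] [ 489. -315.] [189. 226. 190. 228.]
blue [[602. 439.]
 [619. 249.]
 [393. 226.]
 [374. 415.]] [497. 332.] [190. 227. 190. 229.]
blue rect ((497.66552734375, 336.23748779296875), (233.01220703125, 192.5912322998047), 6.135945796966553)
```

View pics/foil.png

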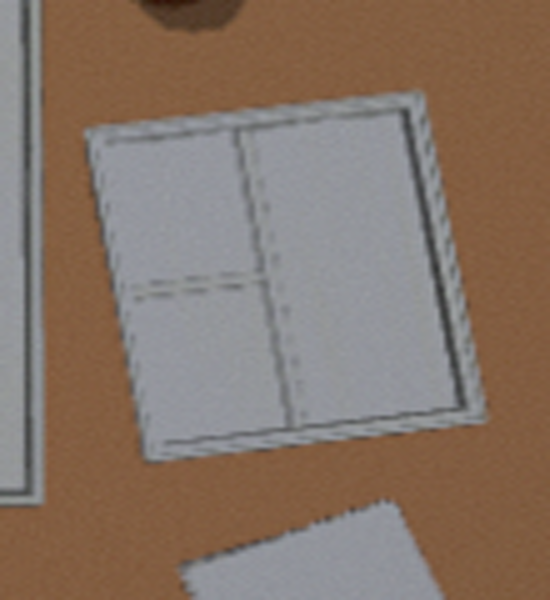

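The foil image shows the dividing ridge with the large compartment on the right (world -y) and two small compartments on the left. The corner fit gives a foil centre of about (489,-315) and a blue centre of about (497,334), both turned about 6°. I'll turn the tool to yaw 90°, so tool x = world +y, tool y = world +x and tool z = down.

>>> jog_arm(deltas=[0, 0, 0.1453, 0, 0, 1.2, -1, 0, 0, 0.1453, 0, 0, 1.2, -1, 0, 0, 0.1453, 0, 0, 1.2, -1, 0, 0, 0.1453, 0, 0, 1.2, -1, 0, 0, 0.1453, 0, 0, 1.2, -1, 0, 0, 0.1453, 0, 0, 1.2, -1, 0, 0, 0.1453, 0, 0, 1.2, -1, 0, 0, 0.1453, 0, 0, 1.2, -1])

```text
time_s: 0.9
eef_pos: [228.4, 527.2, 134.4]
ee_rot: [-3.141, 0.001, 1.564]
force: [-0.9, -1.6, -0.2]
grip_width: 85.2
gripper_force: 0.0
```

>>> jog_arm(deltas=[0, 0, 0, -3.7, 2.2, 0, -1, 0, 0, 0, -3.7, 2.2, 0, -1, 0, 0, 0, -3.7, 2.2, 0, -1, 0, 0, 0, -3.7, 2.2, 0, -1, 0, 0, 0, -3.7, 2.2, 0, -1, 0, 0, 0, -3.7, 2.2, 0, -1, 0, 0, 0, -3.7, 2.2, 0, -1, 0, 0, 0, -3.7, 2.2, 0, -1])

```text
time_s: 1.7
eef_pos: [404.8, 229.9, 135.1]
ee_rot: [-3.141, 0.0, 1.571]
force: [0.4, 0.5, 0.4]
grip_width: 85.6
gripper_force: 0.0
```

>>> jog_arm(deltas=[0, 0, 0, -3.7, 2.2, 0, -1, 0, 0, 0, -3.7, 2.2, 0, -1, 0, 0, 0, -3.7, 2.2, 0, -1, 0, 0, 0, -3.7, 2.2, 0, -1, 0, 0, 0, -3.7, 2.2, 0, -1, 0, 0, 0, -3.7, 2.2, 0, -1, 0, 0, 0, -3.7, 2.2, 0, -1, 0, 0, 0, 0, 0, 0, -1])

```text
time_s: 2.5
eef_pos: [562.2, -32.3, 135.2]
ee_rot: [3.138, 0.002, 1.566]
force: [0.0, 0.4, 0.1]
grip_width: 85.0
gripper_force: 0.0
```

Run:
```python
from h import *
s=get_state();c=camera_params("wrist");p,d=snapshot("wrist");print(s["eef_pos"],s["ee_rot"])
P=cloud("wrist",d,c);P[d==0]=0;z=P[...,2]
l,k=ndimage.label((z>35)&(z<75))
for i in range(1,k+1):
    q=P[l==i]
    if len(q)>300:
        cc,r=cv2.minEnclosingCircle(q[:,:2].astype(np.float32));print(len(q),np.round(cc,1),round(r,1),q[:,2].max().round())
cv2.imwrite("pics/w1.png",p[:,:,::-1])
```

```text
[562.1575659  -32.30577355 135.24415189] [3.13782256e+00 2.29253857e-03 1.56595047e+00]
4036 [584.1  50. ] 29.2 57.0
3341 [462.9  47.5] 26.6 53.0
3020 [704.9  44.8] 24.3 50.0
2714 [581.9 -64. ] 29.3 58.0
1746 [444.3 -83.1] 23.9 50.0
1822 [692.5 -89.2] 24.1 49.0
686 [ 721.  -236.2] 23.3 75.0
```

View pics/w1.png

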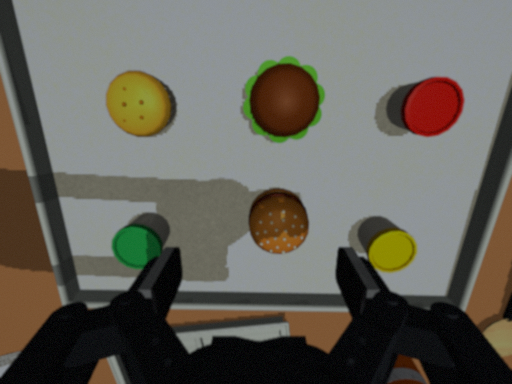

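The wrist view shows the pork slider at (279,220), garden slider (285,100), muffin (139,103), red cup (432,106), yellow cup (391,250) and green cup (137,246), all upright.

>>> jog_arm(deltas=[0, 0, 0, -1.7, 1.0, 0, -1, 0, 0, 0, -1.6, 1.0, 0, -1, 0, 0, 0, 0, 0, 2, -1, 0, 0, 0, 0, 0, 3, -1, 0, 0, 0, 0, 0, 3, -1, 0, 0, 0, 0, 0, 3, -1, 0, 0, 0, 0, 0, 1.2, -1, 0, 0, 0, 0, 0, 0, -1])

```text
time_s: 3.35
eef_pos: [577.1, -60.2, 11.6]
ee_rot: [-3.138, -0.001, 1.571]
force: [-0.6, 0.2, 0.7]
grip_width: 85.3
gripper_force: 0.0
```

>>> jog_arm(deltas=[0, 0, 0, -0.45, 0.5, 0.5, -1, 0, 0, 0, 0, 0, 0, -1, 0, 0, 0, 0, 0, 0, 1, 0, 0, 0, 0, 0, 0, 1, 0, 0, 0, 0, 0, 0, 1, 0, 0, 0, 0, 0, 0, 1, 0, 0, 0, 0, 0, 0, 1, 0, 0, 0, 0, 0, 0, 1])

```text
time_s: 4.15
eef_pos: [584.2, -65.2, 9.7]
ee_rot: [3.139, 0.001, 1.57]
force: [0.3, -1.3, 6.3]
grip_width: 58.7
gripper_force: 64.6
```

>>> jog_arm(deltas=[0, 0, 0, 0, 0, -1, 1, 0, 0, 0, 0, 0, -2.5, 1, 0, 0, 0, 0, 0, -3.5, 1, 0, 0, 0, 0, 0, -3, 1, 0, 0, 0, -2, -0.6, 0, 1, 0, 0, 0, -4, -1.2, 0, 1, 0, 0, 0, -4, -1.2, 0, 1, 0, 0, 0, -4, -1.2, 0, 1])

```text
time_s: 4.95
eef_pos: [540.7, -205.8, 109.1]
ee_rot: [3.141, 0.0, 1.572]
force: [0.0, 0.4, -1.4]
grip_width: 58.6
gripper_force: 64.5
```

>>> jog_arm(deltas=[0, 0, 0, -4, -1.2, 0, 1, 0, 0, 0, -4, -1.2, 0, 1, 0, 0, 0, -4, -1.3, 0, 1, 0, 0, 0, -3.2, -1.2, 0, 1, 0, 0, 0, 0, 0, 0, 1, 0, 0, 0, 0, 0, 0, 1])

```text
time_s: 5.55
eef_pos: [491.6, -357.3, 108.5]
ee_rot: [-3.142, -0.001, 1.568]
force: [-0.3, 0.3, -0.4]
grip_width: 58.5
gripper_force: 64.5
```

>>> jog_arm(deltas=[0, 0, 0, 0, 0, 3, 1, 0, 0, 0, 0, 0, 3, 1, 0, 0, 0, 0, 0, 2.5, 1, 0, 0, 0, 0, 0, 0.7, 1, 0, 0, 0, 0, 0, 0.4, 1, 0, 0, 0, 0, 0, 0.2, 1, 0, 0, 0, 0, 0, 0, 1, 0, 0, 0, 0, 0, 0, 1])

```text
time_s: 6.35
eef_pos: [493.0, -357.5, 11.5]
ee_rot: [3.14, 0.001, 1.571]
force: [-0.1, 0.4, -1.0]
grip_width: 58.2
gripper_force: 64.5
```

Run:
```python
from h import *
p,d=snapshot("scene");cv2.imwrite("pics/s2.png",cv2.resize(p[150:300,60:260,::-1],(800,600),interpolation=cv2.INTER_CUBIC))
for _ in range(3):print(get_state()["force"].round(1))
```

```text
[-1.   0.2 -0.9]
[-1.   0.2 -0.9]
[-1.   0.2 -0.9]
```

View pics/s2.png

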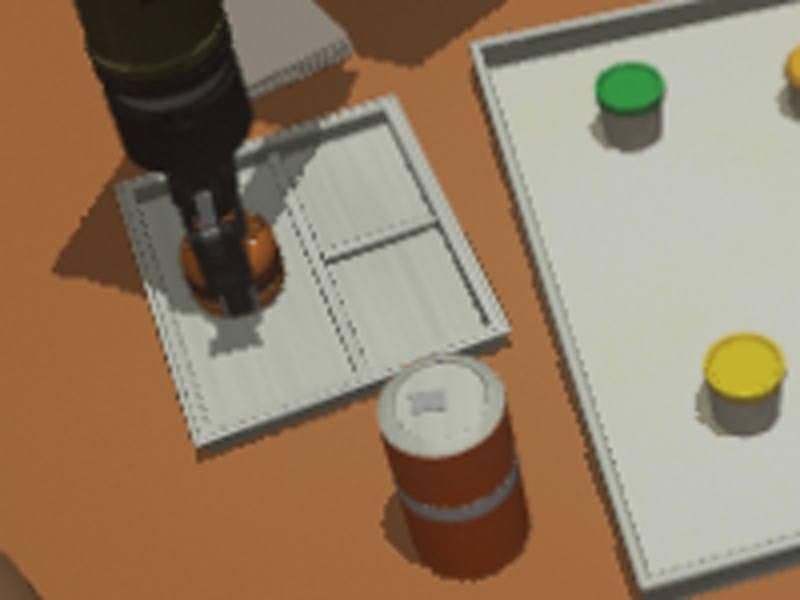

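The crop shows the pork slider held in the foil tray's large compartment at (230,265), just above the floor. I'll lower it in small steps until it touches.

>>> jog_arm(deltas=[0, 0, 0, 0, 0, 0.1, 1, 0, 0, 0, 0, 0, 0.1, 1, 0, 0, 0, 0, 0, 0, 1])

```text
time_s: 6.7
eef_pos: [492.6, -357.4, 9.7]
ee_rot: [3.14, 0.001, 1.57]
force: [-0.9, 1.1, 6.0]
grip_width: 58.4
gripper_force: 65.4
```

>>> jog_arm(deltas=[0, 0, 0, 0, 0, 0, -0.6, 0, 0, 0, 0, 0, 0, -1, 0, 0, 0, 0, 0, 0, -1, 0, 0, 0, 0, 0, 0, -1, 0, 0, 0, 0, 0, 0, -1, 0, 0, 0, 0, 0, -2, -1, 0, 0, 0, 0, 0, -4, -1, 0, 0, 0, 0, 0, -4, -1])

```text
time_s: 7.5
eef_pos: [491.5, -356.3, 108.3]
ee_rot: [-3.139, -0.002, 1.57]
force: [0.6, -1.7, 0.4]
grip_width: 85.4
gripper_force: 0.0
```

>>> jog_arm(deltas=[0, 0, 0, 4, 2, 0, -1, 0, 0, 0, 4, 2, 0, -1, 0, 0, 0, 4, 2, 0, -1, 0, 0, 0, 4, 2, 0, -1, 0, 0, 0, 4, 2, 0, -1, 0, 0, 0, 4, 2, 0, -1, 0, 0, 0, 4, 2, 0, -1, 0, 0, 0, 4, 2, 0, -1])

```text
time_s: 8.3
eef_pos: [652.9, -35.3, 108.2]
ee_rot: [-3.141, 0.0, 1.57]
force: [0.7, -0.5, 0.4]
grip_width: 85.6
gripper_force: 0.0
```

>>> jog_arm(deltas=[0, 0, 0, 4, 2.5, 0, -1, 0, 0, 0, 4.1, 2.6, 0, -1, 0, 0, 0, 0, 0, 0, -1, 0, 0, 0, 0, 0, 0, -1])

```text
time_s: 8.7
eef_pos: [703.4, 45.3, 107.6]
ee_rot: [-3.141, 0.0, 1.573]
force: [0.1, -0.3, 0.6]
grip_width: 85.9
gripper_force: 0.0
```

>>> jog_arm(deltas=[0, 0, 0, 0, 0, 3, -1, 0, 0, 0, 0, 0, 3.5, -1, 0, 0, 0, 0, 0, 2.5, -1, 0, 0, 0, 0, 0, 0.8, -1, 0, 0, 0, 0, 0, 0, -1, 0, 0, 0, 0, 0, 0, 1, 0, 0, 0, 0, 0, 0, 1, 0, 0, 0, 0, 0, 0, 1])

```text
time_s: 9.5
eef_pos: [704.6, 43.8, 12.2]
ee_rot: [3.139, 0.0, 1.57]
force: [-2.8, -0.7, 43.2]
grip_width: 44.1
gripper_force: 44.8
```

>>> jog_arm(deltas=[0, 0, 0, 0, 0, 0, 1, 0, 0, 0, 0, 0, 0, 1, 0, 0, 0, 0, 0, 0, 1, 0, 0, 0, 0, 0, 0, 1])

```text
time_s: 9.9
eef_pos: [704.9, 43.9, 12.4]
ee_rot: [3.138, 0.0, 1.571]
force: [-0.1, -0.0, 5.9]
grip_width: 43.6
gripper_force: 61.1
```

>>> jog_arm(deltas=[0, 0, 0, 0, 0, -1, 1, 0, 0, 0, 0, 0, -2.5, 1, 0, 0, 0, 0, 0, -3.5, 1, 0, 0, 0, 0, 0, -3, 1, 0, 0, 0, -2, -1, 0, 1, 0, 0, 0, -4, -2, 0, 1, 0, 0, 0, -4, -2, 0, 1, 0, 0, 0, -4, -2, 0, 1])

```text
time_s: 10.7
eef_pos: [631.3, -97.4, 109.8]
ee_rot: [-3.14, 0.0, 1.571]
force: [0.8, -1.3, -1.3]
grip_width: 43.6
gripper_force: 61.1
```

>>> jog_arm(deltas=[0, 0, 0, -4, -2.5, 0, 1, 0, 0, 0, -4, -2.5, 0, 1, 0, 0, 0, -4, -2.5, 0, 1, 0, 0, 0, -3, -1.5, 0, 1, 0, 0, 0, -1.4, -0.5, 0, 1, 0, 0, 0, 0, 0, 3, 1, 0, 0, 0, 0, 0, 3, 1, 0, 0, 0, 0, 0, 0, 1])

```text
time_s: 11.5
eef_pos: [534.7, -258.1, 46.5]
ee_rot: [-3.134, -0.005, 1.57]
force: [-0.6, 1.1, -0.8]
grip_width: 43.7
gripper_force: 61.2
```

>>> jog_arm(deltas=[0, 0, 0, 0, 0, 2, 1, 0, 0, 0, 0, 0, 1, 1, 0, 0, 0, 0, 0, 0.5, 1, 0, 0, 0, 0, 0, 0.2, 1, 0, 0, 0, 0, 0, 0.1, 1, 0, 0, 0, 0, 0, 0, 1])

```text
time_s: 12.1
eef_pos: [538.7, -260.1, 12.9]
ee_rot: [3.141, 0.0, 1.571]
force: [-0.1, 0.6, -0.7]
grip_width: 43.9
gripper_force: 61.2
```

>>> jog_arm(deltas=[0, 0, 0, 0, 0, 0.1, 1, 0, 0, 0, 0, 0, 0.1, 1, 0, 0, 0, 0, 0, 0, 1])

```text
time_s: 12.4
eef_pos: [538.9, -260.3, 12.4]
ee_rot: [3.14, 0.001, 1.57]
force: [-1.8, 1.2, 9.6]
grip_width: 43.7
gripper_force: 62.4
```

>>> jog_arm(deltas=[0, 0, 0, 0, 0, 0, -0.35, 0, 0, 0, 0, 0, 0, -0.35, 0, 0, 0, 0, 0, 0, -0.35, 0, 0, 0, 0, 0, 0, -0.35])

```text
time_s: 12.8
eef_pos: [538.2, -260.0, 10.2]
ee_rot: [-3.141, -0.0, 1.57]
force: [-0.0, -0.7, 0.3]
grip_width: 57.8
gripper_force: 0.0
```

>>> jog_arm(deltas=[0, 0, 0, 0, 0, -2, -0.35, 0, 0, 0, 0, 0, -4, -0.35, 0, 0, 0, 0, 0, -4, -0.35, 0, 0, 0, 4, -1, 0, -1, 0, 0, 0, 4, -1, 0, -1, 0, 0, 0, 4, -1, 0, -1, 0, 0, 0, 4, -1, 0, -1, 0, 0, 0, 4, -1, 0, -1])

```text
time_s: 13.6
eef_pos: [487.7, -58.6, 110.2]
ee_rot: [3.142, -0.0, 1.57]
force: [0.5, 0.1, 0.8]
grip_width: 85.2
gripper_force: 0.0
```

>>> jog_arm(deltas=[0, 0, 0, 4, -1, 0, -1, 0, 0, 0, 4, -1, 0, -1, 0, 0, 0, 2.7, -0.6, 0, -1, 0, 0, 0, 0, 0, 0, -1, 0, 0, 0, 0, 0, 0, -1])

```text
time_s: 14.1
eef_pos: [462.4, 47.3, 110.3]
ee_rot: [3.141, 0.0, 1.573]
force: [0.3, -0.4, -1.4]
grip_width: 85.3
gripper_force: 0.0
```

>>> jog_arm(deltas=[0, 0, 0, 0, 0, 3, -1, 0, 0, 0, 0, 0, 3.5, -1, 0, 0, 0, 0, 0, 2.5, -1, 0, 0, 0, 0, 0, 1.2, -1, 0, 0, 0, 0, 0, 0, -1, 0, 0, 0, 0, 0, 0, 1, 0, 0, 0, 0, 0, 0, 1, 0, 0, 0, 0, 0, 0, 1])

```text
time_s: 14.9
eef_pos: [463.5, 46.7, 9.5]
ee_rot: [3.139, 0.0, 1.57]
force: [-0.1, 0.2, -0.0]
grip_width: 51.0
gripper_force: 62.3
```

>>> jog_arm(deltas=[0, 0, 0, 0, 0, 0, 1, 0, 0, 0, 0, 0, 0, 1, 0, 0, 0, 0, 0, 0, 1, 0, 0, 0, 0, 0, 0, 1])

```text
time_s: 15.3
eef_pos: [463.6, 46.7, 9.5]
ee_rot: [3.139, 0.001, 1.571]
force: [-0.7, -2.2, 5.7]
grip_width: 50.7
gripper_force: 62.2
```

>>> jog_arm(deltas=[0, 0, 0, 0, 0, -1, 1, 0, 0, 0, 0, 0, -2.5, 1, 0, 0, 0, 0, 0, -3.5, 1, 0, 0, 0, 0, 0, -3, 1, 0, 0, 0, -2, 0, 0, 1, 0, 0, 0, -4, 0, 0, 1, 0, 0, 0, -4, 0, 0, 1, 0, 0, 0, -4, 0, 0, 1])

```text
time_s: 16.1
eef_pos: [462.2, -93.9, 109.3]
ee_rot: [3.14, 0.0, 1.572]
force: [2.1, -0.3, -1.4]
grip_width: 51.0
gripper_force: 62.5
```

>>> jog_arm(deltas=[0, 0, 0, -4, -0.5, 0, 1, 0, 0, 0, -4, -0.8, 0, 1, 0, 0, 0, -4, -0.8, 0, 1, 0, 0, 0, -4, -0.8, 0, 1, 0, 0, 0, -1.9, -0.5, 0, 1, 0, 0, 0, 0, 0, 3, 1, 0, 0, 0, 0, 0, 3, 1, 0, 0, 0, 0, 0, 0, 1])

```text
time_s: 16.9
eef_pos: [425.5, -270.2, 46.0]
ee_rot: [-3.136, -0.005, 1.57]
force: [-0.9, 1.0, -1.3]
grip_width: 50.7
gripper_force: 62.6
```

>>> jog_arm(deltas=[0, 0, 0, 0, 0, 2, 1, 0, 0, 0, 0, 0, 1, 1, 0, 0, 0, 0, 0, 0.5, 1, 0, 0, 0, 0, 0, 0.2, 1, 0, 0, 0, 0, 0, 0.1, 1, 0, 0, 0, 0, 0, 0.1, 1, 0, 0, 0, 0, 0, 0, 1])

```text
time_s: 17.6
eef_pos: [428.5, -272.1, 9.7]
ee_rot: [3.141, 0.0, 1.57]
force: [-1.0, -0.2, -0.4]
grip_width: 51.3
gripper_force: 62.6
```

>>> jog_arm(deltas=[0, 0, 0, 0, 0, 0.1, 1, 0, 0, 0, 0, 0, 0, 1, 0, 0, 0, 0, 0, 0, 1])

```text
time_s: 17.9
eef_pos: [428.6, -272.2, 9.5]
ee_rot: [3.141, 0.001, 1.57]
force: [-1.6, 1.0, 7.9]
grip_width: 51.0
gripper_force: 63.5
```

>>> jog_arm(deltas=[0, 0, 0, 0, 0, 0, -0.5, 0, 0, 0, 0, 0, 0, -0.5, 0, 0, 0, 0, 0, 0, -0.5, 0, 0, 0, 0, 0, 0, -0.5, 0, 0, 0, 0, 0, -2, -0.5, 0, 0, 0, 0, 0, -4, -0.5, 0, 0, 0, 0, 0, -4, -0.5])

```text
time_s: 18.6
eef_pos: [427.4, -271.3, 108.4]
ee_rot: [-3.139, -0.002, 1.57]
force: [0.5, -0.7, 0.0]
grip_width: 63.8
gripper_force: 0.0
```

>>> jog_arm(deltas=[0, 0, 0, 4, 1.9, 0, -1, 0, 0, 0, 4, 1.9, 0, -1, 0, 0, 0, 4, 1.9, 0, -1, 0, 0, 0, 4, 1.9, 0, -1, 0, 0, 0, 4, 1.9, 0, -1, 0, 0, 0, 4, 1.9, 0, -1, 0, 0, 0, 4, 1.9, 0, -1, 0, 0, 0, 4.2, 2.1, 0, -1])

```text
time_s: 19.4
eef_pos: [582.5, 51.6, 108.0]
ee_rot: [-3.141, 0.0, 1.57]
force: [1.1, -0.2, 0.7]
grip_width: 85.4
gripper_force: 0.0
```

Run:
```python
from h import *
p,d=snapshot("scene");cv2.imwrite("pics/s3.png",cv2.resize(p[150:300,60:260,::-1],(800,600),interpolation=cv2.INTER_CUBIC))
c=camera_params("wrist");p,d=snapshot("wrist");print(get_state()["eef_pos"])
P=cloud("wrist",d,c);P[d==0]=0;z=P[...,2]
l,k=ndimage.label((z>35)&(z<75))
for i in range(1,k+1):
    q=P[l==i]
    if len(q)>300:
        cc,r=cv2.minEnclosingCircle(q[:,:2].astype(np.float32));print(len(q),np.round(cc,1),round(r,1),q[:,2].max().round())
```

```text
[585.58128528  55.10170314 108.34897409]
3563 [584.6  50.5] 29.4 58.0
```

View pics/s3.png

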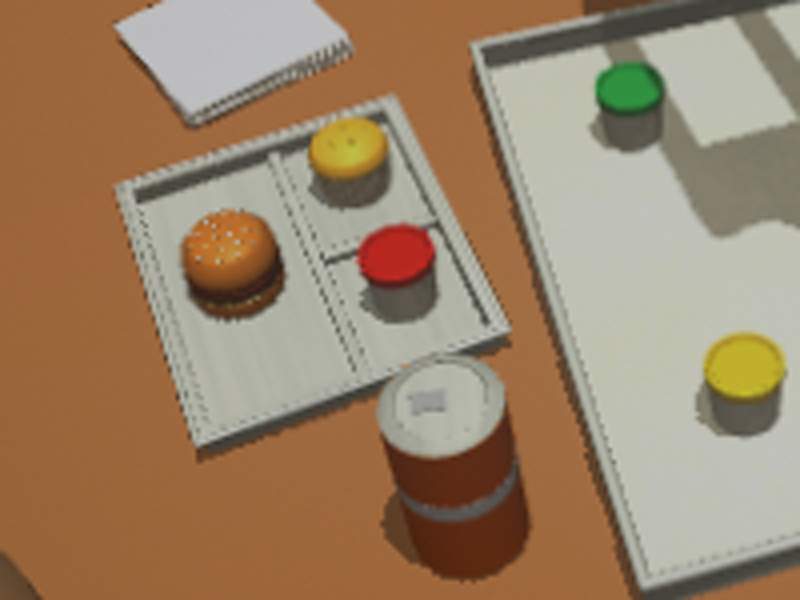

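The foil plate is complete: slider at (230,260), muffin at (348,160) and red cup at (397,270), all upright in their compartments. Next is the garden slider.

>>> jog_arm(deltas=[0, 0, 0, 0, 0, 3, -1, 0, 0, 0, 0, 0, 3.5, -1, 0, 0, 0, 0, 0, 2.5, -1, 0, 0, 0, 0, 0, 1, -1, 0, 0, 0, 0, 0, 0, -1, 0, 0, 0, 0, 0, 0, 1, 0, 0, 0, 0, 0, 0, 1, 0, 0, 0, 0, 0, 0, 1])

```text
time_s: 20.3
eef_pos: [583.9, 49.8, 10.2]
ee_rot: [3.138, 0.0, 1.57]
force: [0.2, -0.5, 3.7]
grip_width: 58.6
gripper_force: 64.6
```

>>> jog_arm(deltas=[0, 0, 0, 0, 0, 0, 1, 0, 0, 0, 0, 0, 0, 1, 0, 0, 0, 0, 0, 0, 1, 0, 0, 0, 0, 0, 0, 1])

```text
time_s: 20.7
eef_pos: [583.9, 49.8, 10.2]
ee_rot: [3.138, 0.0, 1.57]
force: [-0.1, -0.3, 6.1]
grip_width: 58.5
gripper_force: 64.8
```

>>> jog_arm(deltas=[0, 0, 0, 0, 0, -1, 1, 0, 0, 0, 0, 0, -2.5, 1, 0, 0, 0, 0, 0, -3.5, 1, 0, 0, 0, 0, 0, -3, 1, 0, 0, 0, 2, -0.6, 0, 1, 0, 0, 0, 4, -1.2, 0, 1, 0, 0, 0, 4, -1.2, 0, 1, 0, 0, 0, 4, -1.2, 0, 1])

```text
time_s: 21.5
eef_pos: [539.8, 191.0, 109.2]
ee_rot: [3.141, -0.0, 1.569]
force: [0.1, 0.2, -1.1]
grip_width: 58.5
gripper_force: 64.5
```

>>> jog_arm(deltas=[0, 0, 0, 4, -1, 0, 1, 0, 0, 0, 4, -1, 0, 1, 0, 0, 0, 4, -1, 0, 1, 0, 0, 0, 4, -1, 0, 1, 0, 0, 0, 2.6, -0.8, 0, 1, 0, 0, 0, 0, 0, 3, 1, 0, 0, 0, 0, 0, 3, 1, 0, 0, 0, 0, 0, 0, 1])

```text
time_s: 22.3
eef_pos: [489.0, 374.4, 45.1]
ee_rot: [-3.134, 0.005, 1.571]
force: [0.2, 0.0, -1.3]
grip_width: 58.7
gripper_force: 64.7
```

>>> jog_arm(deltas=[0, 0, 0, 0, 0, 2, 1, 0, 0, 0, 0, 0, 1, 1, 0, 0, 0, 0, 0, 0.5, 1, 0, 0, 0, 0, 0, 0.2, 1, 0, 0, 0, 0, 0, 0.1, 1, 0, 0, 0, 0, 0, 0.1, 1, 0, 0, 0, 0, 0, 0, 1])

```text
time_s: 23.0
eef_pos: [493.1, 376.3, 10.2]
ee_rot: [3.14, -0.001, 1.57]
force: [-0.8, -0.5, 2.4]
grip_width: 58.7
gripper_force: 64.8
```

>>> jog_arm(deltas=[0, 0, 0, 0, 0, 0.1, 1, 0, 0, 0, 0, 0, 0, 1, 0, 0, 0, 0, 0, 0, 1])

```text
time_s: 23.3
eef_pos: [493.1, 376.2, 10.2]
ee_rot: [3.14, -0.001, 1.57]
force: [-1.8, -2.3, 9.1]
grip_width: 58.5
gripper_force: 65.9
```

>>> jog_arm(deltas=[0, 0, 0, 0, 0, 0, -0.6, 0, 0, 0, 0, 0, 0, -1, 0, 0, 0, 0, 0, 0, -1, 0, 0, 0, 0, 0, 0, -1, 0, 0, 0, 0, 0, 0, -1, 0, 0, 0, 0, 0, -2, -1, 0, 0, 0, 0, 0, -4, -1, 0, 0, 0, 0, 0, -4, -1])

```text
time_s: 24.1
eef_pos: [491.7, 375.4, 108.2]
ee_rot: [-3.139, 0.002, 1.57]
force: [0.7, 0.6, -1.5]
grip_width: 85.7
gripper_force: 0.0
```

>>> jog_arm(deltas=[0, 0, 0, -4, 1.5, 0, -1, 0, 0, 0, -4, 1.5, 0, -1, 0, 0, 0, -4, 1.5, 0, -1, 0, 0, 0, -4, 1.5, 0, -1, 0, 0, 0, -4, 1.5, 0, -1, 0, 0, 0, -4, 1.5, 0, -1, 0, 0, 0, -4, 1.5, 0, -1, 0, 0, 0, -4, 1.5, 0, -1])

```text
time_s: 24.9
eef_pos: [612.7, 54.3, 108.2]
ee_rot: [-3.141, -0.0, 1.57]
force: [0.8, 1.7, 0.3]
grip_width: 85.3
gripper_force: 0.0
```

>>> jog_arm(deltas=[0, 0, 0, -4, 2, 0, -1, 0, 0, 0, -4, 2, 0, -1, 0, 0, 0, -4, 2, 0, -1, 0, 0, 0, -2.6, 1.9, 0, -1, 0, 0, 0, 0, 0, 0, -1, 0, 0, 0, 0, 0, 0, -1])

```text
time_s: 25.5
eef_pos: [691.1, -90.8, 107.6]
ee_rot: [-3.14, -0.001, 1.569]
force: [-0.0, 0.2, 0.6]
grip_width: 85.4
gripper_force: 0.0
```

>>> jog_arm(deltas=[0, 0, 0, 0, 0, 3, -1, 0, 0, 0, 0, 0, 3.5, -1, 0, 0, 0, 0, 0, 2.5, -1, 0, 0, 0, 0, 0, 0.8, -1, 0, 0, 0, 0, 0, 0, -1, 0, 0, 0, 0, 0, 0, 1, 0, 0, 0, 0, 0, 0, 1, 0, 0, 0, 0, 0, 0, 1])

```text
time_s: 26.3
eef_pos: [692.5, -90.2, 12.2]
ee_rot: [3.139, 0.001, 1.57]
force: [-2.5, 1.4, 44.1]
grip_width: 44.1
gripper_force: 44.8
```

>>> jog_arm(deltas=[0, 0, 0, 0, 0, 0, 1, 0, 0, 0, 0, 0, 0, 1, 0, 0, 0, 0, 0, 0, 1, 0, 0, 0, 0, 0, 0, 1])

```text
time_s: 26.7
eef_pos: [692.8, -90.3, 12.4]
ee_rot: [3.138, 0.0, 1.57]
force: [0.1, 0.6, 5.6]
grip_width: 43.9
gripper_force: 61.1
```

>>> jog_arm(deltas=[0, 0, 0, 0, 0, -1, 1, 0, 0, 0, 0, 0, -2.5, 1, 0, 0, 0, 0, 0, -3.5, 1, 0, 0, 0, 0, 0, -3, 1, 0, 0, 0, 2, -1.3, 0, 1, 0, 0, 0, 3.5, -2.4, 0, 1, 0, 0, 0, 3.5, -2.4, 0, 1, 0, 0, 0, 3.5, -2.4, 0, 1])

```text
time_s: 27.5
eef_pos: [605.4, 35.7, 111.0]
ee_rot: [3.141, -0.0, 1.569]
force: [0.6, -0.0, -0.4]
grip_width: 44.0
gripper_force: 61.0
```

>>> jog_arm(deltas=[0, 0, 0, 3.5, -2.4, 0, 1, 0, 0, 0, 3.5, -2.4, 0, 1, 0, 0, 0, 3.5, -2.4, 0, 1, 0, 0, 0, 3.5, -2.4, 0, 1, 0, 0, 0, 3.5, -2.4, 0, 1, 0, 0, 0, 3.5, -2.4, 0, 1, 0, 0, 0, 3.5, -1.6, 0, 1, 0, 0, 0, 0, 0, 0, 1])

```text
time_s: 28.3
eef_pos: [444.3, 283.6, 111.1]
ee_rot: [3.142, -0.002, 1.575]
force: [-0.5, -0.6, -0.5]
grip_width: 44.2
gripper_force: 61.0
```

>>> jog_arm(deltas=[0, 0, 0, 0, 0, 3, 1, 0, 0, 0, 0, 0, 3, 1, 0, 0, 0, 0, 0, 2, 1, 0, 0, 0, 0, 0, 1, 1, 0, 0, 0, 0, 0, 0.5, 1, 0, 0, 0, 0, 0, 0.2, 1, 0, 0, 0, 0, 0, 0.1, 1, 0, 0, 0, 0, 0, 0.1, 1])

```text
time_s: 29.1
eef_pos: [447.3, 280.3, 12.3]
ee_rot: [3.14, -0.001, 1.57]
force: [-1.0, -1.7, 14.7]
grip_width: 43.6
gripper_force: 61.7
```

>>> jog_arm(deltas=[0, 0, 0, 0, 0, 0.1, 1, 0, 0, 0, 0, 0, 0, 1, 0, 0, 0, 0, 0, 0, 1])

```text
time_s: 29.4
eef_pos: [447.3, 280.3, 12.4]
ee_rot: [3.139, -0.001, 1.571]
force: [-1.7, -1.6, 10.3]
grip_width: 43.8
gripper_force: 62.0
```

Touching the floor. I'll release, lift and move back over the clear table.

>>> jog_arm(deltas=[0, 0, 0, 0, 0, 0, -0.35, 0, 0, 0, 0, 0, 0, -0.35, 0, 0, 0, 0, 0, 0, -0.35, 0, 0, 0, 0, 0, 0, -0.35, 0, 0, 0, 0, 0, -2, -0.35, 0, 0, 0, 0, 0, -4, -0.35, 0, 0, 0, 0, 0, -4, -0.35, 0, 0, 0, 0, 0, -3, -1])

```text
time_s: 30.2
eef_pos: [446.9, 280.3, 142.3]
ee_rot: [3.14, -0.001, 1.57]
force: [0.4, 0.6, 0.7]
grip_width: 70.4
gripper_force: 0.0
```

>>> jog_arm(deltas=[0, 0, 0, -3, 0, 0, -1, 0, 0, 0, -4, 0, 0, -1, 0, 0, 0, -4, 0, 0, -1, 0, 0, 0, -4, 0, 0, -1, 0, 0, 0, -3, 0, 0, -1, 0, 0, 0, 0, 0, 0, -1, 0, 0, 0, 0, 0, 0, -1])

```text
time_s: 30.9
eef_pos: [446.4, 99.6, 140.2]
ee_rot: [-3.141, -0.0, 1.568]
force: [0.3, -0.1, -0.7]
grip_width: 85.6
gripper_force: 0.0
```

Run:
```python
from h import *
p,d=snapshot("scene");cv2.imwrite("pics/s4.png",cv2.resize(p[:,:,::-1],(800,600),interpolation=cv2.INTER_CUBIC))
p,d=snapshot("top");cv2.imwrite("pics/t4.png",cv2.resize(p[90:300,70:420,::-1],(800,480),interpolation=cv2.INTER_CUBIC))
P=cloud("top",d);P[d==0]=0;z=P[...,2]
l,k=ndimage.label((z>34)&(z<220)&(P[...,0]>380)&(P[...,0]<800)&(abs(P[...,1])<420))
for i in range(1,k+1):
    q=P[l==i]
    if len(q)>60:
        zt=np.percentile(q[:,2],95);t=q[q[:,2]>zt-12];cc,r=cv2.minEnclosingCircle(t[:,:2].astype(np.float32));print(len(q),np.round(cc),round(r),zt.round())
print(get_state())
```

```text
682 [ 712. -260.] 33 122.0
697 [696. 297.] 21 168.0
235 [ 537. -260.] 24 50.0
372 [ 491. -355.] 28 57.0
380 [490. 375.] 28 56.0
239 [442. -84.] 23 49.0
299 [ 427. -271.] 26 51.0
67 [446. 288.] 20 48.0
{'time_s': 31.0, 'q': array([1.29071862e-01, 2.42253131e-01, 1.87019340e+00, 5.44919219e-04,
       1.02902275e+00, 1.29001747e-01]), 'joint_vel': array([ 0.01472623,  0.00319962, -0.00399745, -0.00181624,  0.00130363,
       -0.00224242]), 'joint_efforts': array([-5.18030338e-01, -3.64547789e+01, -1.99521357e+01, -3.52153264e-02,
        1.55140646e-02,  2.95887905e-03]), 'eef_pos': array([446.55892714, 100.6891493 , 140.27477239]), 'ee_rot': array([ 3.14153044e+00, -4.78902191e-04,  1.57058549e+00]), 'force': array([0.44067904, 0.6628297 , 0.3063804 ]), 'torque': array([-0.0015652 ,  0.04366763,  0.04657885]), 'gripper_force': 0.0, 'grip_width': 85.47158476695634}
```

View pics/s4.png

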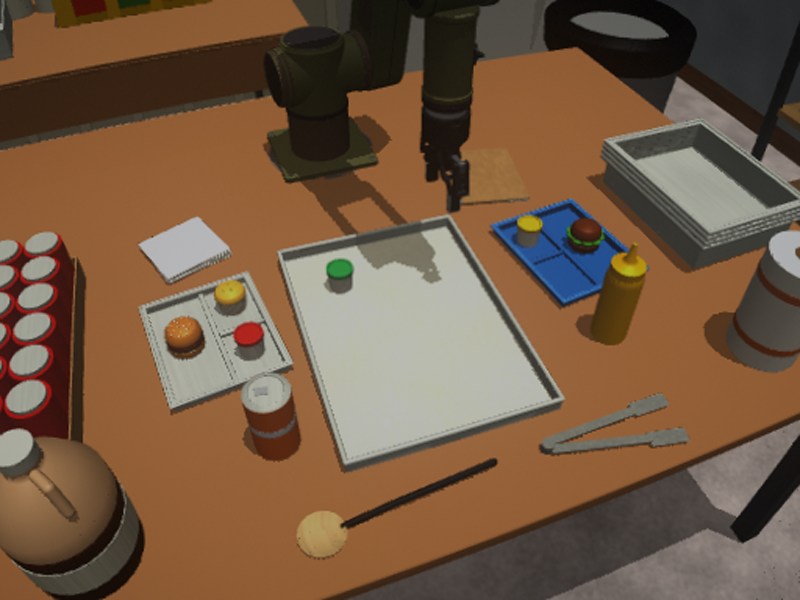

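View pics/t4.png

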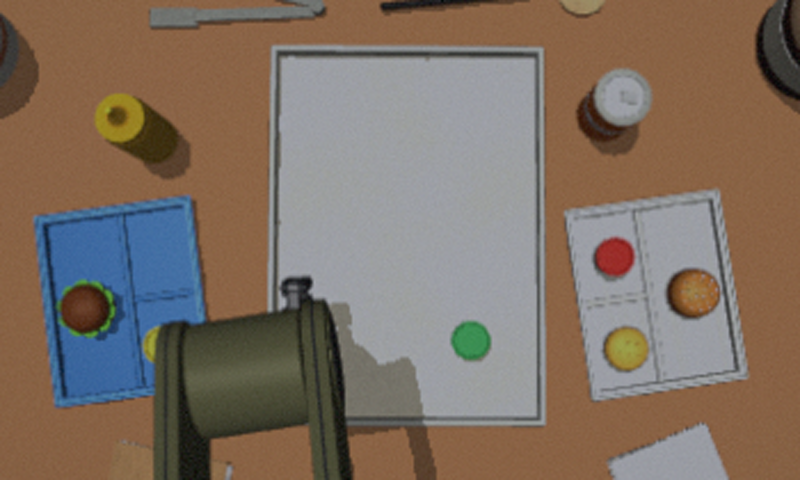

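Everything stands upright in its compartment: pork slider at (184,335), muffin (230,292) and red cup (249,338) in the foil tray; garden slider (585,233) and yellow cup (529,229) in the blue tray (scene view). The green cup, can and bottle have not moved.

```bash
python3 -c "
from rig import *
print(close_job())"
```

```text
the job is handed in; nothing more can be done
None
```

Both plates are made up as asked, everything is released, and the job was handed in at about 31 s; the green cup, can and bottle are where they were.

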